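# Set the hold-down clamp on a carving board to a sliding fit

## Task

The carver's mallet stands in the way of the hold-down clamp: pick it up and set it down standing on its head in the empty half of the tool tray, without dropping it or knocking it over. Then screw the clamp's red wing knob down, clockwise, until it seats, back it off a quarter turn so that the carved panel can just be slid along its fence, and finish with the knob still gripped at that setting, ready to nip it up. Leave the panel, the gouges in the tray and the wax tin where they are.

Things in the scene. Friction and masses are not known exactly. Their poses are not given: they have to be found in the camera images.
- board: fixed carving board: plywood 280 (x) by 300 (y) by 18 mm thick; origin at the centre of its underside, z up. A T-track runs along y at x = -80 mm, a wood fence 22 mm high along y at x = 96 to 122 mm
- clamp_arm: aluminium hold-down arm, 28 mm wide, 105 mm long (from 47 mm behind its origin to 60 mm ahead of it, along its x, which is the board's x), its top 66 mm above the bench; its toe presses on the panel. Origin on the bolt's vertical axis, level with the board's top (board x = -80, y = +30 mm)
- panel: loose carved wood panel, 150 (x) by 260 (y) by 30 mm, 0.6 kg, lying on the board against the fence, its top 48 mm above the bench, its +y end left blank; origin at the centre of its underside, axes as the board's
- mallet: turned dark wood carver's mallet, 195 mm long, about 0.32 kg, standing on its flat head with the handle up, on the blank end of the panel beside the clamp; origin at the centre of the head's flat end, its z along the handle. Head 68 mm across at the bottom, 54 mm at the top, 95 mm tall; above it a round handle, 23 to 28 mm across
- mallet_grip (a point): middle of the mallet handle's thick part, on its axis 165 mm above the head's flat end (30 mm below the handle's top); 28 mm across here
- tray: fixed wooden tool tray, open above, 250 (x) by 250 (y) by 35 mm high, walls and floor 8 mm thick; origin at the centre of its underside, z up. A divider along its x at y = 0 leaves two bays 113 mm wide (y) and 234 mm long (x): the -y bay holds three gouges, the +y bay (centre x = 0, y = +60 mm) is empty and is where the mallet goes
- gouge_a: gouge with an 8 mm blade lying in the tray, along its own x, 215 mm long, 24 mm high; leave alone
- gouge_b: gouge with a 14 mm blade lying in the tray, same size; leave alone
- gouge_c: gouge with a 20 mm blade lying in the tray, same size; leave alone
- wax_tin: round yellow wax tin, 71 mm across, 28 mm high, standing on the board beside the clamp; origin at the centre of its underside; leave alone
- wing_knob: the clamp's red wing knob. Origin: the point to grip, on its vertical screw axis, 7 mm below the top and 34 mm above the clamp arm (99 mm above the bench). x lies along the wings (65 mm tip to tip, 14 mm thick, flat sides facing +y and -y); the wing on +x carries a white paint mark; z up. Below is a round hub 25 mm across, its top 24 mm below this point
- knob (a joint): turn of the wing knob, rad: 0 is screwed down and seated at a hard stop (the clamp's toe on the panel); it grows as the knob is unscrewed, counter-clockwise from above, up to 5.6. It starts between 2 and 4.2. It runs with about 0.05 N m of friction and stays where it is left; it sinks 1.25 mm a turn
There are look-alikes about, which are no part of the job. Of the things that look like the mallet, the largest one is meant.

How it is judged:
By the outcome, as a careful person would: the job done as asked, in the order asked, and still so for the second after the job is handed in, while the arm keeps its last pose, push and grip.
It also fails if it takes over 72 s, if anything falls off the work surface, if the arm or the gripper's body presses on something with over 40 N, if the wrist force passes 120 N, or if a joint passes its speed limit or range.

## Robot

A 6-joint arm with a two-finger parallel gripper is mounted at the origin on the work surface. World frame = base frame: x ahead of the robot, y to its left, z up, the work surface at z = 0. Lengths are in mm, angles in rad, forces in N, time in s.
With the tool pointing down it reaches from about 200 to 875 mm from the base axis. Payload 3.4 kg.
Tool frame: the origin (TCP) lies midway between the tips of the shut fingers; the grasp point (between the pads) lies arm.grip_point_offset behind it (arm.grip_point_offset is the distance from the TCP to the grasp point, in mm); z points along the fingers, y is the line along which they close (so a half turn about z gives the same grasp; the last joint's range is limited). The gripper opens to 94 mm and grips with 3 to 60 N. Pads are 16 mm wide; open, the fingers measure 119 mm over their backs; the gripper's body (75 mm by 177 mm) begins 78 mm behind the grasp point.
Start: joints at [1.176, 0.276, 1.505, -0, 1.361, -0.121], TCP at [155.492, 553.613, 205.493] pointing down, gripper open.
Joint ranges: [-2.89, 2.89], [-0.75, 2.08], [0.22, 2.7], [-1.18, 4.32], [0.11, 2.71], [-2.7, 2.7]. Speed limits (rad/s): [2.57, 2.57, 3.14, 3.14, 3.14, 3.14].

## Interface

Orientations are given as a unit quaternion [x, y, z, w].
In Python, from station import arm gives the robot as it stands. Calls block until the motion is done:
- arm.movep(position, orientation): joint-space move of the TCP to a pose.
- arm.move_l(position, rate=150, orientation=None): straight line of the TCP; orientation=None keeps the orientation; rate is the mean speed in mm/s.
- arm.set_joints(angles): joint-space move.
- arm.set_gripper(opening): opening from 0.0 (shut) to 1.0 (fully open); the grip force is fixed at half the most; returns when the fingers have stopped.
- arm.dwell(seconds).
- arm.ik(position, orientation): joint angles nearest the present ones, or None.
- arm.get_state(): the state.
- arm.snapshot(name): name is "scene" or "top"; returns the picture (480x640x3 uint8, blue, green, red); there is no depth.
- arm.get_calibration(name): a dict with "vfov" (degrees; the focal length in pixels is half the picture's height over the tangent of half this angle, whatever the lens; pixels are square), "cx", "cy" (the principal point, pixels), "k1" (the pictures are not rectified: a ray, as slopes to the right and down, at radius r is drawn at 1 + k1 r^2 times it, then the intrinsics apply), "xyz" and "attitude" of the camera in the world. Camera axes: x right, y up, looking along -z (the intrinsics and any distortion apply to the point x, -y, -z); pixel columns grow to the right and rows downward; lengths in mm; the calibration is good to about 2 mm. A picture is of the moment at which its call begins. get_calibration takes no time and is no camera call.
A pose or a line that the arm cannot do raises arm.MotionError and nothing moves.
- arm.finish_job(): hands the job in; it is judged then, once.
The state is a dict: "clock": time; "qpos": joint angles; "joint_velocities": joint speeds; "joint_torque": joint torques, N m; "eef_pos": TCP position; "eef_rot": TCP orientation; "force": force on the tool from outside, world axes, zero at the start; "ft_torque": the same for the moment, N m; "gripper_width": opening from 0.0 (shut) to 1.0 (fully open); "finger_force": force on a finger pad.
Only numpy, scipy, OpenCV 4.12 (cv2) and the standard library are available. Lean on these libraries where they do the work, as an engineer would, in place of code of your own. Each camera call takes 0.05 s, during which the arm holds its last target. There are 200 camera calls.

## Working session

There is one attempt and no reset: what is moved stays moved. The work goes in short steps, each a Python script; the robot and the scene stay as the last script left them, time stands still between calls to the robot, and variables do not carry over. Pictures are saved under pics/ and viewed, at most 11 in all, crops included, and the job is handed in when it is done.

```bash
mkdir -p pics; ls
python3 - <<'E'
from station import arm
import cv2
for n in("scene","top"):
    cv2.imwrite(f"pics/{n}0.png",arm.snapshot(n)); print(arm.get_calibration(n))
print(arm.get_state(),arm.grip_point_offset)
E
```

```text
pics
{'vfov': 50.91909538514071, 'cx': 323.13914222833205, 'cy': 247.07800656629615, 'k1': 0.010410234387886717, 'xyz': array([1118.15787477,  450.21966532,  714.90219335]), 'attitude': array([0.2007759 , 0.40115393, 0.80466644, 0.38894278])}
{'vfov': 53.30573925284954, 'cx': 317.0716419959015, 'cy': 237.5987270881049, 'k1': 0.01877065178225432, 'xyz': array([344.42735194,  -7.44105339, 979.7829545 ]), 'attitude': array([-0.07766147,  0.07890442,  0.70933231, -0.69612532])}
{'clock': 0.1, 'qpos': array([ 1.17599271e+00,  2.76539686e-01,  1.50595778e+00,  5.23563777e-06,
        1.36072536e+00, -1.21001755e-01]), 'joint_velocities': array([ 0.00016759, -0.00304622, -0.00320937, -0.00033684,  0.0003089 ,
       -0.00031325]), 'joint_torque': array([ 2.58514025e-03, -4.05458522e+01, -2.37780046e+01,  7.01717008e-02,
        2.99222418e-02, -4.72047839e-05]), 'eef_pos': array([155.28858194, 553.11926841, 204.70616225]), 'eef_rot': array([ 1.36474197e-01,  9.90643291e-01, -7.87474098e-04, -2.10364977e-04]), 'force': array([-0.05048158, -0.11729203,  0.29282137]), 'ft_torque': array([-0.03276937, -0.03166106,  0.00876202]), 'finger_force': 0.0, 'gripper_width': 0.9980662412447353} 18.8
```

View pics/scene0.png

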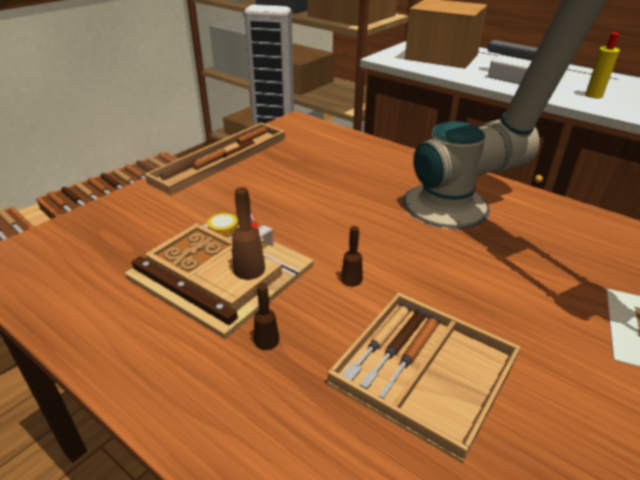

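View pics/top0.png

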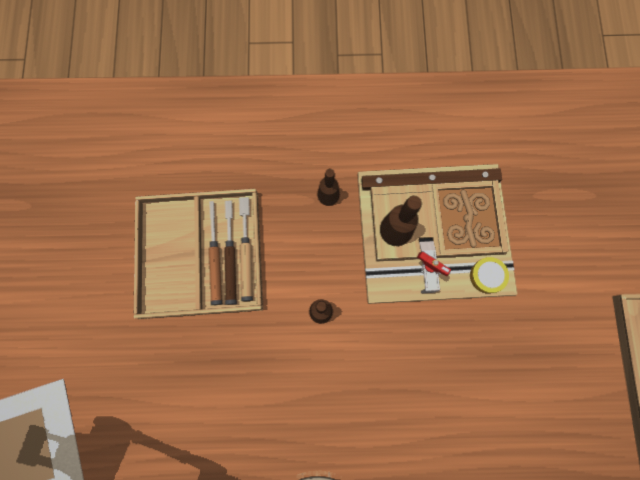

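Scene view: the mallet is at (247,235) with the knob partly hidden behind it, and the empty bay is at (455,380). Top view: board corners are about (360,170)–(515,300), knob (434,264), mallet head (400,228), handle top (413,203), and the empty bay is centred near (170,255).

```bash
cat > h.py <<'E'
import numpy as np, cv2
from scipy.spatial.transform import Rotation as R
from station import arm
def cam(n):
    c=arm.get_calibration(n); f=240/np.tan(np.radians(c['vfov']/2))
    return c,f,R.from_quat(c['attitude'])
def ray(n,u,v):
    c,f,r=cam(n); K=np.array([[f,0,c['cx']],[0,f,c['cy']],[0,0,1]])
    p=cv2.undistortPoints(np.array([[[u,v]]],float),K,np.array([c['k1'],0,0,0,0.]))[0,0]
    return np.array(c['xyz']),r.apply([p[0],-p[1],-1])
def onz(n,u,v,z):
    o,d=ray(n,u,v); return (o+d*(z-o[2])/d[2])[:2]
def proj(n,P):
    c,f,r=cam(n); q=r.inv().apply(np.array(P,float)-c['xyz']); x,y=q[0]/-q[2],-q[1]/-q[2]
    s=1+c['k1']*(x*x+y*y); return np.array([c['cx']+f*s*x,c['cy']+f*s*y])
E
python3 - <<'E'
from h import *
t=cv2.imread('pics/top0.png'); s=cv2.imread('pics/scene0.png')
c1=cv2.resize(t[155:310,350:525],None,fx=4.5,fy=3.87*4.5/3.87,interpolation=cv2.INTER_CUBIC)[:600,:800]
c1=cv2.resize(t[160:305,355:520],(792,580) if 0 else None,fx=4,fy=4,interpolation=cv2.INTER_CUBIC)
cv2.imwrite('pics/c1.png',c1)
c2=cv2.resize(s[180:330,120:320],None,fx=4,fy=4,interpolation=cv2.INTER_CUBIC); cv2.imwrite('pics/c2.png',c2)
c3=cv2.resize(t[180:325,125:270],None,fx=4,fy=4,interpolation=cv2.INTER_CUBIC); cv2.imwrite('pics/c3.png',c3)
E
```

```text
(no output)
```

View pics/c1.png

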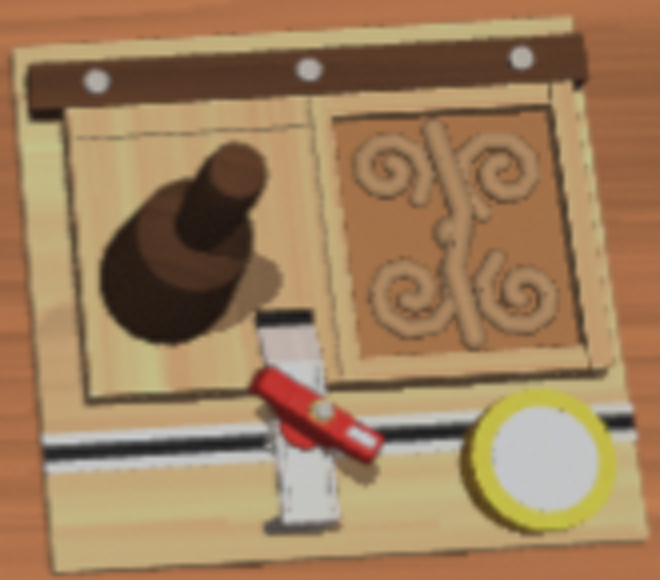

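View pics/c2.png

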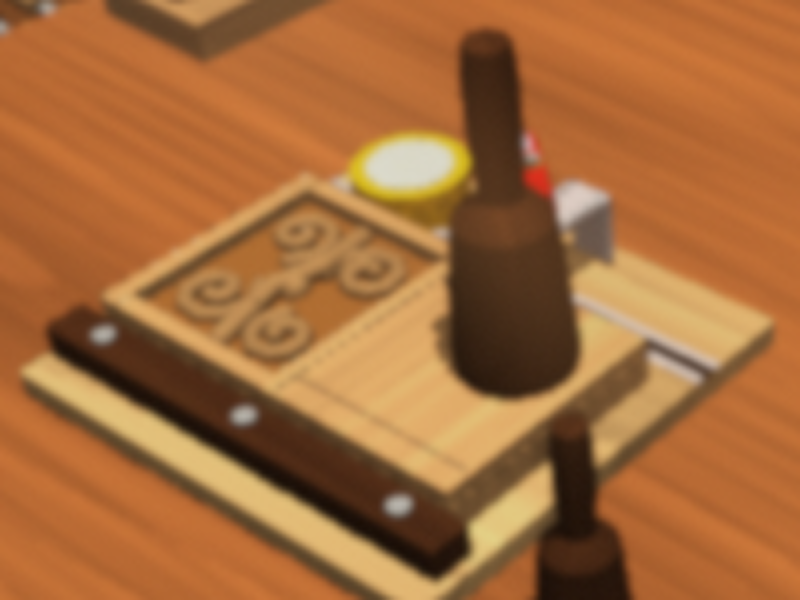

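View pics/c3.png

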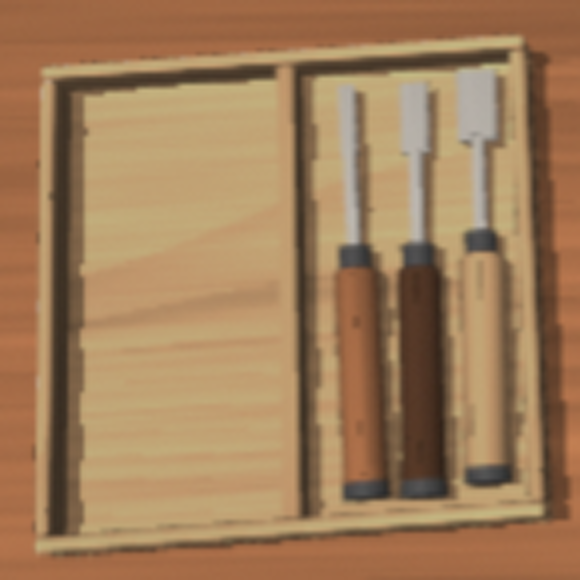

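The crops show the knob's wings from (418,255) to (451,272) in the top view, white mark at the lower-right end, so towards -x,-y. The mallet's handle top is at about (414,202), and the tray's +y bay is empty.

Run:
```python
from h import *
up=lambda o,p:[o[0]+(p[0]+.5)/4-.5,o[1]+(p[1]+.5)/4-.5]
def corners(o,pts,z):
    P=np.array([onz('top',*up(o,p),z) for p in pts]); return P
# order: (+x+y),(+x-y),(-x-y),(-x+y)
B=corners((355,160),[(12,48),(572,16),(648,542),(52,572)],18); T=corners((125,180),[(42,72),(525,38),(545,515),(38,550)],35)
for n,P,a,b in(("board",B,280,300),("tray",T,250,250)):
    L=np.array([[a/2,b/2],[a/2,-b/2],[-a/2,-b/2],[-a/2,b/2]])
    c=P.mean(0); H=L.T@(P-c); yaw=np.arctan2(H[0,1]-H[1,0],H[0,0]+H[1,1])
    Rm=np.array([[np.cos(yaw),-np.sin(yaw)],[np.sin(yaw),np.cos(yaw)]]); print(n,c,yaw,np.abs(P-c-L@Rm.T).max())
    if n=="board": print("knob from board",c+Rm@[-80,30])
    else: print("bay",c+Rm@[0,60])
img=cv2.imread('pics/top0.png'); b,g,r=[img[...,i].astype(int) for i in range(3)]
m=((r>130)&(g<60)&(b<70)).astype(np.uint8); m[:240]=0;m[290:]=0
m[:,:400]=0;m[:,470:]=0
ys,xs=np.nonzero(m); W=np.array([onz('top',x,y,106) for x,y in zip(xs,ys)])
c=W.mean(0);e,v=np.linalg.eigh(np.cov((W-c).T)); print("red",len(xs),c,e,v[:,1], "screw",onz('top',*up((355,160),(322,409)),106))
for p in[(252,380),(385,448)]: print("tip",onz('top',*up((355,160),p),103))
print("mark",onz('top',*up((355,160),(363,440)),106))
print("handle top",onz('top',*up((355,160),(238,170)),243))
print("handle top sc",onz('scene',120+487/4,180+40/4,243))
# head lower circle
print("head bottom left edge", onz('top',*up((355,160),(100,268)),50), onz('top',*up((355,160),(165,344)),50))
print("scene head base left/right",onz('scene',120+515/4,180+397/4,48))
```

```text
board [ 570.31534101 -254.15765117] 0.03537147101951106 1.3500496996155675
knob from board [ 489.30445856 -227.00554398]
tray [533.72135669 231.24025067] 0.052738985161198515 3.2793806364188356
bay [530.55848425 291.15682799]
red 136 [ 490.525517   -219.53727582] [ 36.22647255 251.12097285] [0.63587807 0.77178953] screw [ 491.3806371 -228.3248315]
tip [ 506.15508061 -197.56091688]
tip [ 473.12597267 -256.75423418]
mark [ 476.58083448 -246.09860983]
handle top [ 566.03613375 -167.15238129]
handle top sc [ 572.33521512 -161.21703593]
head bottom left edge [ 574.31824685 -136.76945155] [ 534.87696999 -167.14379498]
scene head base left/right [ 590.53244136 -146.16636991]
```

```bash
cat >> h.py <<'E'
def ori(a):
    y=np.array([np.cos(a),np.sin(a),0]); z=np.array([0,0,-1.]); x=np.cross(y,z)
    return R.from_matrix(np.array([x,y,z]).T).as_quat()
def st(msg=''):
    s=arm.get_state(); print(msg,round(s['clock'],2),s['eef_pos'].round(1),'F',s['force'].round(1),'M',s['ft_torque'].round(2),'w',round(94*s['gripper_width'],1),'ff',round(s['finger_force'],1),'q6',round(s['qpos'][5],3)); return s
E
python3 - <<'E'
from h import *
for a in np.arange(-3.1,3.2,.4):
    print(round(a,2),[None if q is None else (round(q[0],2),round(q[5],2)) for q in (arm.ik([567.5,-169,194],ori(a)),arm.ik([530,291,350],ori(a)),arm.ik([489.8,-227.3,80],ori(a)))])
E
```

```text
-3.1 [(np.float64(-0.41), np.float64(2.69)), None, (np.float64(-0.56), np.float64(2.54))]
-2.7 [(np.float64(-0.41), np.float64(2.29)), None, (np.float64(-0.56), np.float64(2.14))]
-2.3 [(np.float64(-0.41), np.float64(1.89)), (np.float64(0.39), np.float64(2.69)), (np.float64(-0.56), np.float64(1.74))]
-1.9 [(np.float64(-0.41), np.float64(1.49)), (np.float64(0.39), np.float64(2.29)), (np.float64(-0.56), np.float64(1.34))]
-1.5 [(np.float64(-0.41), np.float64(1.09)), (np.float64(0.39), np.float64(1.89)), (np.float64(-0.56), np.float64(0.94))]
-1.1 [(np.float64(-0.41), np.float64(0.69)), (np.float64(0.39), np.float64(1.49)), (np.float64(-0.56), np.float64(0.54))]
-0.7 [(np.float64(-0.41), np.float64(0.29)), (np.float64(0.39), np.float64(1.09)), (np.float64(-0.56), np.float64(0.14))]
-0.3 [(np.float64(-0.41), np.float64(-0.11)), (np.float64(0.39), np.float64(0.69)), (np.float64(-0.56), np.float64(-0.26))]
0.1 [(np.float64(-0.41), np.float64(-0.51)), (np.float64(0.39), np.float64(0.29)), (np.float64(-0.56), np.float64(-0.66))]
0.5 [(np.float64(-0.41), np.float64(-0.91)), (np.float64(0.39), np.float64(-0.11)), (np.float64(-0.56), np.float64(-1.06))]
0.9 [(np.float64(-0.41), np.float64(-1.31)), (np.float64(0.39), np.float64(-0.51)), (np.float64(-0.56), np.float64(-1.46))]
1.3 [(np.float64(-0.41), np.float64(-1.71)), (np.float64(0.39), np.float64(-0.91)), (np.float64(-0.56), np.float64(-1.86))]
1.7 [(np.float64(-0.41), np.float64(-2.11)), (np.float64(0.39), np.float64(-1.31)), (np.float64(-0.56), np.float64(-2.26))]
2.1 [(np.float64(-0.41), np.float64(-2.51)), (np.float64(0.39), np.float64(-1.71)), (np.float64(-0.56), np.float64(-2.66))]
2.5 [None, (np.float64(0.39), np.float64(-2.11)), None]
2.9 [None, (np.float64(0.39), np.float64(-2.51)), None]
```

Run:
```python
from h import *
o=ori(0.1)
arm.movep([567.5,-169,300],o); st('above')
arm.move_l([567.5,-169,194.5],150); st('down')
cv2.imwrite('pics/pre.png',arm.snapshot('scene')[60:300,120:440])
arm.set_gripper(0.0); st('grip')
```

```text
above 3.04 [ 567.7 -168.1  300. ] F [-0.8  0.3  1.1] M [-0.1   0.04  0.03] w 93.9 ff 0.0 q6 -0.507
down 3.89 [ 568.2 -169.1  195.4] F [ 0.5 -0.2  0.5] M [-0.08  0.04 -0.04] w 93.8 ff 0.0 q6 -0.507
grip 4.97 [ 567.7 -169.   194.5] F [0.7 0.1 0.8] M [-0.03 -0.03 -0.  ] w 27.0 ff 30.0 q6 -0.507
```

View pics/pre.png

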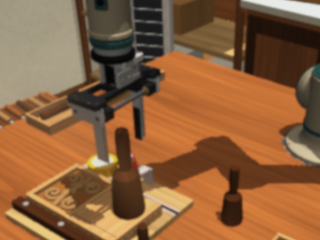

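The picture shows the handle between the open fingers, and it is now gripped at 27 mm. Next I lift, carry and place it.

Run:
```python
from h import *
o=ori(0.1)
arm.move_l([567.7,-169,200],40); st('lift0')
arm.move_l([567.7,-169,360],150); st('lift')
arm.move_l([530.5,60,360],200)
arm.move_l([530.5,291,360],200); st('over')
arm.dwell(.3); st()
for n in('scene','top'): cv2.imwrite(f'pics/carry_{n}.png',arm.snapshot(n))
c=np.hstack([cv2.imread('pics/carry_scene.png')[100:460,300:600],cv2.imread('pics/carry_top.png')[60:420,60:400]])
cv2.imwrite('pics/carry.png',c)
```

```text
lift0 5.27 [ 567.5 -169.   199.8] F [-0.1 -0.7 -3.2] M [-0.05  0.05 -0.  ] w 27.2 ff 30.0 q6 -0.507
lift 6.48 [ 567.2 -168.8  358.9] F [-0.8  0.1 -3.8] M [-0.1   0.06  0.08] w 27.4 ff 30.0 q6 -0.507
over 9.1 [530.6 289.9 360.1] F [ 0.   0.2 -4.2] M [-0.13  0.07 -0.02] w 27.1 ff 30.0 q6 0.287
 9.4 [530.6 290.3 360.2] F [-0.4 -0.1 -3.6] M [-0.02  0.08  0.02] w 27.2 ff 30.0 q6 0.287
```

View pics/carry.png

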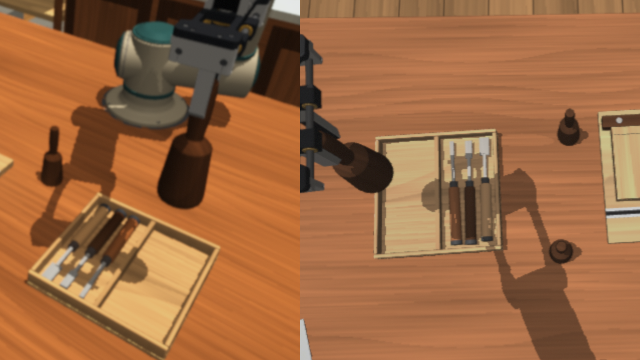

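The mallet hangs upright over the empty bay. Now I lower it until it makes light contact.

Run:
```python
from h import *
arm.move_l([530.5,291,165],150); arm.dwell(.2); f0=st('near')['force'][2]
z=159
while z>149:
    arm.move_l([530.5,291,z],40); arm.dwell(.1)
    f=arm.get_state()['force'][2]
    if f>f0+6: break
    z-=1
st('contact %g'%z)
arm.set_gripper(0.6); st('open'); arm.dwell(.3)
arm.move_l([530.5,291,265],120); st('up')
arm.movep([489.8,-227.3,260],ori(-0.507)); st('knob above')
for n in('scene','top'): cv2.imwrite(f'pics/pl_{n}.png',arm.snapshot(n))
c=np.hstack([cv2.imread('pics/pl_scene.png')[150:480,300:600],cv2.imread('pics/pl_top.png')[130:460,100:500]])
cv2.imwrite('pics/pl.png',c)
```

```text
near 11.15 [530.9 291.1 165.7] F [ 0.3 -0.2 -4.4] M [-0.1   0.05  0.01] w 27.3 ff 30.0 q6 0.287
contact 153 13.65 [531.  291.2 154.4] F [-1.3 -0.4  4.9] M [-0.24  0.41  0.  ] w 27.5 ff 30.0 q6 0.287
open 14.29 [530.5 291.  152.9] F [ 0.6 -0.   0.5] M [ 0.    0.08 -0.02] w 56.3 ff 0.0 q6 0.287
up 15.68 [530.  290.8 264.1] F [-0.5 -0.1 -0.1] M [-0.06  0.1  -0.03] w 56.4 ff 0.0 q6 0.287
knob above 17.56 [ 490.2 -226.5  260.1] F [-0.6  0.4  0.2] M [-0.09  0.11 -0.06] w 56.3 ff 0.0 q6 -0.056
```

View pics/pl.png

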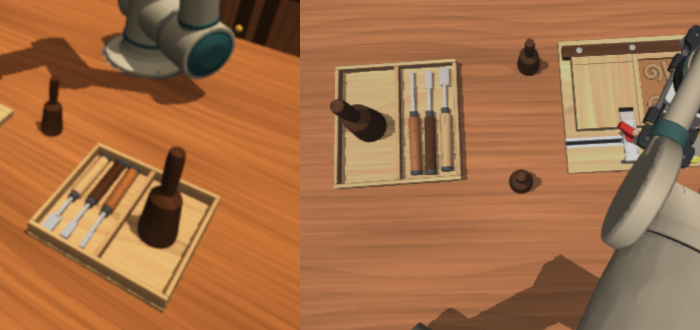

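The mallet stands in the empty bay. I'll refine the knob with the now unobstructed scene view.

Run:
```python
from h import *
s=cv2.imread('pics/pl_scene.png'); 
print(proj('scene',[489.8,-227.3,104]))
c=cv2.resize(s[200:290,210:310],None,fx=5,fy=5,interpolation=cv2.INTER_CUBIC); cv2.imwrite('pics/k.png',c)
hsv=cv2.cvtColor(s,cv2.COLOR_BGR2HSV); m=cv2.inRange(hsv,(0,190,90),(6,255,255))|cv2.inRange(hsv,(172,170,90),(180,255,255))
m[:200]=0;m[290:]=0;m[:,:210]=0;m[:,310:]=0
ys,xs=np.nonzero(m); print(len(xs),xs.mean(),ys.mean(),xs.min(),xs.max(),ys.min(),ys.max())
```

```text
[253.01430593 220.9568528 ]
75 253.56 226.97333333333333 248 257 217 234
```

View pics/k.png

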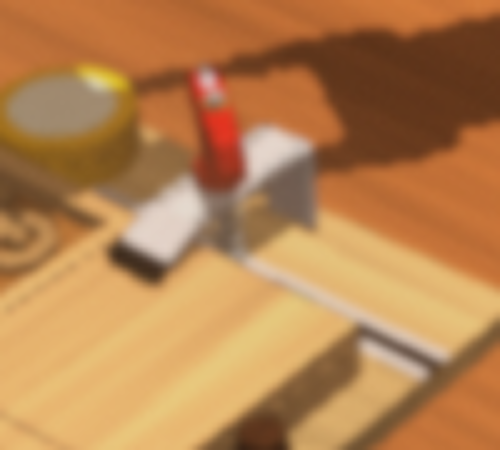

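The knob sits where projected (about (253,221) in the scene view). Next: grip it and start turning clockwise.

```bash
cat >> h.py <<'E'
K=np.array([489.8,-227.3])
def turn(a0,a,step,thr,z0):
    "turn closing axis from a0 down to a (clockwise); stop when moment > thr"
    log=[]
    while a0>a+1e-6:
        a0=max(a,a0-step); arm.movep([*K,z0],ori(a0)); arm.dwell(.05)
        m=np.mean([arm.get_state()['ft_torque'][2]])
        log.append((round(a0,3),round(m,3)))
        if abs(m)>thr: break
    print(log); return a0
E
python3 - <<'E'
from h import *
a=-0.507
arm.move_l([*K,110],150,ori(a)); arm.move_l([*K,81],60); st('at')
arm.set_gripper(0.0); st('grip')
a=turn(a,-1.4,.15,.2,81); s=st('end'); print(R.from_quat(s['eef_rot']).as_matrix()[:2,1])
E
```

```text
at 19.44 [ 489.8 -227.3   80.7] F [0.1 0.6 0.8] M [-0.09  0.11  0.  ] w 56.3 ff 0.0 q6 -0.056
grip 20.18 [ 490.6 -227.6   81.2] F [ 1.9 -0.1 -0.3] M [-0.12 -0.18 -0.06] w 13.8 ff 29.5 q6 -0.056
[(-0.657, np.float64(-0.059)), (-0.807, np.float64(-0.034)), (-0.957, np.float64(-0.019)), (-1.107, np.float64(-0.095)), (-1.257, np.float64(-0.054)), (-1.4, np.float64(-0.07))]
end 22.07 [ 490.5 -227.4   81. ] F [ 5.   0.4 -3.2] M [-0.01 -0.85 -0.07] w 14.0 ff 29.8 q6 0.833
[ 0.1735032  -0.98483324]
```

```bash
sed -i 's/489.8,-227.3/490.8,-227.5/' h.py
python3 - <<'E'
from h import *
a=turn(-1.4,-3.15,.12,.17,80.9); s=st('end'); Y=R.from_quat(s['eef_rot']).as_matrix()[:2,1]; print(a,np.arctan2(Y[1],Y[0]))
E
```

```text
[(-1.52, np.float64(-0.012)), (-1.64, np.float64(-0.051)), (-1.76, np.float64(-0.058)), (-1.88, np.float64(-0.024)), (-2.0, np.float64(-0.005)), (-2.12, np.float64(-0.045)), (-2.24, np.float64(0.011)), (-2.36, np.float64(-0.061)), (-2.48, np.float64(-0.093)), (-2.6, np.float64(-0.032)), (-2.72, np.float64(-0.0)), (-2.84, np.float64(-0.061)), (-2.96, np.float64(-0.07)), (-3.08, np.float64(-0.057)), (-3.15, np.float64(0.0))]
end 26.57 [ 490.7 -227.3   80.7] F [ 2.9  3.6 -4. ] M [ 0.94 -0.4   0.  ] w 13.7 ff 29.8 q6 2.584
-3.15 3.136289272604209
```

Run:
```python
from h import *
arm.set_gripper(0.6); arm.move_l([*K,118],120); st('up')
a=-3.15+np.pi
arm.movep([*K,118],ori(a)); arm.dwell(.2)
print('M0',np.mean([arm.get_state()['ft_torque'][2] for _ in range(5)]))
cv2.imwrite('pics/re.png',cv2.resize(arm.snapshot('scene')[180:270,210:310],None,fx=5,fy=5,interpolation=cv2.INTER_CUBIC))
arm.move_l([*K,80.5],100); arm.set_gripper(0.0); st('grip')
a=turn(a,-0.7,.1,.17,80.4); s=st('end'); print(a)
```

```text
up 27.84 [ 490.8 -227.5  118.1] F [ 0.1  0.  -0.2] M [ 0.04  0.06 -0.  ] w 56.3 ff 0.0 q6 2.587
M0 -0.011775271093214251
grip 32.0 [ 490.8 -227.5   80.6] F [-0.1  1.3  1.7] M [-0.08  0.12 -0.06] w 13.6 ff 30.0 q6 -0.554
[(-0.108, np.float64(-0.023)), (-0.208, np.float64(-0.071)), (-0.308, np.float64(-0.049)), (-0.408, np.float64(-0.026)), (-0.508, np.float64(-0.055)), (-0.608, np.float64(-0.103)), (-0.7, np.float64(-0.012))]
end 34.1 [ 490.7 -227.5   80.4] F [-1.5  0.5  5. ] M [ 0.08  0.41 -0.01] w 13.7 ff 30.0 q6 0.134
-0.7
```

View pics/re.png

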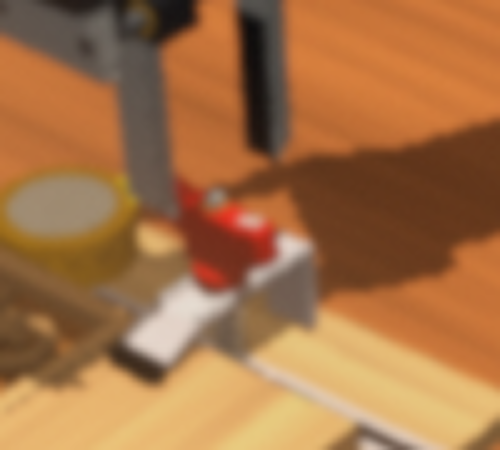

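Run:
```python
from h import *
a=turn(-0.7,-1.8,.06,.16,80.5); s=st('end'); Y=R.from_quat(s['eef_rot']).as_matrix()[:2,1]; print(a,np.arctan2(Y[1],Y[0]))
```

```text
[(-0.76, np.float64(-0.064)), (-0.82, np.float64(-0.036)), (-0.88, np.float64(0.003)), (-0.94, np.float64(-0.019)), (-1.0, np.float64(0.016)), (-1.06, np.float64(-0.043)), (-1.12, np.float64(-0.078)), (-1.18, np.float64(-0.009)), (-1.24, np.float64(-0.023)), (-1.3, np.float64(-0.072)), (-1.36, np.float64(-0.003)), (-1.42, np.float64(-0.01)), (-1.48, np.float64(-0.074)), (-1.54, np.float64(0.087)), (-1.6, np.float64(0.585))]
end 38.6 [ 490.8 -227.3   80.4] F [-2.   1.1 -2.8] M [0.26 0.46 0.59] w 14.2 ff 30.7 q6 1.035
-1.6000000000000008 -1.5971597839982303
```

The knob hit its hard stop: torque jumps with the seat at a ≈ -1.53, which matches the wings lying along the board. Now I back off a quarter turn.

Run:
```python
from h import *
a=-1.6; t=-1.532+np.pi/2
for x in np.linspace(a,t,8)[1:]: arm.movep([*K,80.7],ori(x))
arm.dwell(.5); s=st('end'); Y=R.from_quat(s['eef_rot']).as_matrix()[:2,1]; print(t,np.arctan2(Y[1],Y[0]))
S=arm.snapshot('scene');T=arm.snapshot('top')
cv2.imwrite('pics/fin.png',np.hstack([S[170:450,120:540],T[140:420,125:500]]))
```

```text
end 41.43 [ 490.8 -227.4   80.7] F [-0.   1.6 -5.8] M [ 0.42  0.06 -0.04] w 14.2 ff 30.0 q6 -0.601
0.03879632679489653 0.03811042192827883
```

View pics/fin.png

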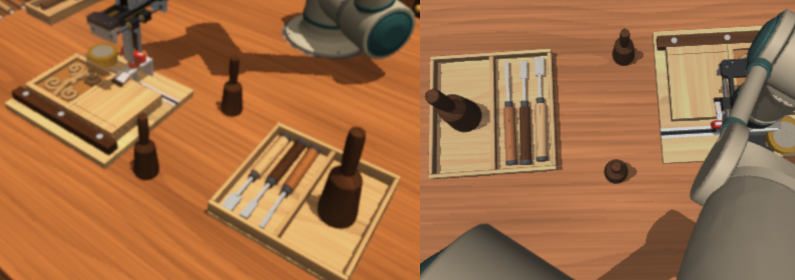

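The picture shows the mallet standing in the bay, with the gouges, panel and tin where they were and the knob gripped. Handing in.

```bash
python3 -c "
from station import arm
print(arm.finish_job())"
```

```text
the job is handed in; nothing more can be done
None
```

I handed the job in at about 41 s: the mallet is standing on its head in the empty bay, and the knob was screwed down to its stop, backed off a quarter turn and is still gripped; no verdict came back.

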